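Clip the knitting spool to the stall's snap hook

TASK

Tether the demonstration spool to the stall's snap hook so that it cannot be carried off: push its steel eye against the red gate until the eye's bar has slipped past it and the gate has sprung shut behind it. Then draw the spool gently back and hold a pull of about 7 N against the shut gate for a moment to prove that it is caught, and let go of the spool standing upright on the table. Never strain the hook (12 N is too much), and leave the reel, the tin and the awl where they are.

Things in the scene. Friction and masses are not known exactly. Their poses are not given: they have to be found in the camera images.
- spool_center (a point): Centre of the loose spool: square brown wooden block 40 x 40 mm, 60 mm tall, standing upright (this point is 30 mm above its foot), 0.11 to 0.22 kg. Four thin steel pins stand 10 mm proud of its top. x points out of the face that carries the steel eye, z up; the two flat faces across y are free for gripping (40 mm wide).
- eye_bar (a point): Middle of the upright front bar of the spool's steel eye, 56 mm ahead of the block's axis (+x of the spool), 36 mm above the spool's foot. The eye is a rigid upright loop of 5 mm round bar in the spool's x-z plane, reaching 38.5 mm out of the block's face; its opening is 33 mm long and 21 mm high. Axes as the spool's.
- hook_entry (a point): Middle setting of the snap hook's entry point, on the centre line of the shut gate, 36 mm above the table, fixed to the foot. x points into the hook (the way to push), y along the gate from hinge to nose, z up. The hook is clamped in a slot of its foot, so the true entry point lies anywhere from 12 mm before to 12 mm beyond this point along x: this is not measured, feel for it.
- hook: Foot of the hook, dark wood, 12 mm thick, 100 (x) by 120 mm (y), fixed to the table, beginning at x = 20 mm; origin on the table under point hook_entry, same axes. The hook on it is a level loop of 6 mm steel bar; from the true entry point its back is at x = 31 mm, its ends at y = -36 and +18 mm (centre lines), its rounded nose begins at y = +5 mm. A green block (top 42 mm high) carries it.
- gate (a joint): Angle of the red gate, a 6 mm bar on the hook's open front: hinge y = -26, tip y = +4 mm from the entry point. 0 shut; opens inwards only, stop 0.87 rad; sprung shut, 1.5 to 7 N to push. The eye bar passes the tip with its centre at y = -3 to +2.5 mm (best 0), when 17 to 22 mm in; the back stops it at 25.5 mm. Drawn back, it meets the shut gate at x = 5.5 mm (all from the true entry point).
- reel: White reel, 48 mm across, 45 mm tall, loose, standing aside; origin at the centre of its foot. Leave it alone.
- tin: Small tin, 52 mm across, 50 mm tall, loose, standing aside; origin at the centre of its foot. Leave it alone.
- awl: Awl with a pale wooden handle, about 150 mm long and 26 mm thick, lying along its x axis; origin under the middle of the handle. Leave it alone.
- pattern_board: Thick wooden pattern board 200 x 150 x 30 mm, fixed flat on the table; origin at the centre of its underside.
There are look-alikes about, which are no part of the job. What is meant by the hook is not turquoise, and is the smaller of those in its own colour.

How it is judged:
By the outcome, as a careful person would: the job done as asked, in the order asked, and still so for the second after the job is handed in, with the robot touching nothing.
It also fails if it takes over 67 s, if anything falls off the work surface, if the arm or the gripper's body presses on something with over 40 N, if the wrist force passes 120 N, or if a joint passes its speed limit or range.

ROBOT

A 7-joint arm with a two-finger parallel gripper is mounted at the origin on the work surface. World frame = base frame: x ahead of the robot, y to its left, z up, the work surface at z = 0. Lengths are in m, angles in rad, forces in N, time in s.
With the tool pointing down it reaches from about 0.4 to 0.85 m from the base axis. Payload 4.5 kg.
Tool frame: the origin (TCP) lies on the centre line of the jaws, within the pads' length; the fingertips stand ahead of it and the grasp point (between the pads) lies 6 mm ahead of it (r.tcp_to_tips is the x of the fingertips in the tool frame, in m); x points along the fingers, y is the direction in which the jaws open and shut, and the axes are right-handed (so a half turn about x gives the same grasp; the last joint's range is limited). The gripper opens to 88 mm and grips with 3 to 60 N. Pads are 18 mm wide; open, the fingers measure 123 mm over their backs; the gripper's body (75 mm by 187 mm) begins 45 mm behind the grasp point.
Start: joints at [1.269, 0.689, -0.195, 1.565, 0.157, 0.902, -0.215], TCP at [0.206, -0.59, 0.264] pointing down, gripper open.
Joint ranges: [-3.01, 3.01], [-0.46, 2.08], [-1.47, 1.51], [0.13, 2.56], [-1, 4.14], [0.04, 2.09], [-2.66, 2.66]. Speed limits (rad/s): [2.57, 2.57, 3.14, 3.14, 3.14, 3.14, 3.14].

INTERFACE

Orientations are given as a unit quaternion [x, y, z, w].
In Python, from plant import r gives the robot as it stands.
- The arm moves only by the tool play_rows, never from a script. Its argument "targets" is a list of rows, each a list of 3 entries, a list of its own where there are three numbers: the turn, a rotation vector about the world's x, y, z in rad, then the shift along the world's x, y, z in units of 40 mm (1.0 is 40 mm), then the closure in counts, from 0 (fully open) to 255 (shut). A call has 1 to 5 rows; each row shifts and turns the commanded pose from where the row before left it; what a row does not reach is not made up. A row lasts 1/10 s, in which the tool goes at most 50 mm and 8.59 degrees, less where a joint would pass 70% of its speed; a pose out of reach is approached as far as the arm can. A call is refused whole if a number of a shift passes 1 or a number of a turn 0.15, either way. A call with a gripper value outside its range is refused whole. The fingers move at their own pace and stop on an object; "newtons" is the grip in N (left out, the last holds). Time passes only in rows, so rows that do not move let the fingers close. It gives the time, the measured TCP pose, the force and the opening at its end, in the units of the state.
- r.get_state(): the state, without advancing time (a new reading comes with each control period).
- r.snapshot(name): name is "scene" or "top" or "wrist"; returns a dict with "color" (480x640x3 uint8, red, green, blue), "fx", "fy", "cx", "cy" (pixels), "cam_to_world" (4x4, takes a point from camera to world coordinates). Camera axes: x right, y up, looking along -z (the intrinsics and any distortion apply to the point x, -y, -z); pixel columns grow to the right and rows downward; lengths in m; the calibration is good to about 2 mm. A picture is of the moment at which its call begins. There is no depth.
- r.finish_job(): hands the job in, once; it reports no verdict.
The state is a dict: "clock": time; "q": joint angles; "qd": joint speeds; "joint_torque": joint torques, N m; "tool_pos": TCP position; "eef_rot": TCP orientation; "contact_force": force on the tool from outside, world axes, zero at the start; "moment": the same for the moment, N m; "opening": opening from 0.0 (shut) to 1.0 (fully open).
Only numpy, scipy, OpenCV 4.12 (cv2) and the standard library are available. Lean on these libraries where they do the work, as an engineer would, in place of code of your own. Each camera call takes 0.05 s, during which the arm holds its last target.

## Working session

There is one attempt and no reset: what is moved stays moved. The work goes in short steps, Python scripts to look and compute and a tool call to move; the robot and the scene stay as the last step left them, time stands still between calls to the robot, and variables do not carry over. Pictures are saved under pics/ and viewed, and the job is handed in when it is done.

Besides the shell and the picture viewer there is one more tool, called by a JSON object that holds its "api" and its "payload". play_rows: Moves the arm, as the interface text tells. Its arguments: {"type":"object","properties":{"targets":{"type":"array","items":{"type":"array"}},"newtons":{"type":"number"}},"required":["targets"]}

```bash
ls; mkdir -p pics; python3 - <<'E'
from plant import r
import cv2
s=r.get_state(); print(s, r.tcp_to_tips)
for n in("scene","top","wrist"):
    d=r.snapshot(n); cv2.imwrite(f"pics/{n}0.png",d["color"][:,:,::-1]); print(n,{k:v for k,v in d.items() if k!="color"})
E
```

```text
pics
{'clock': 0.0, 'q': array([ 1.26880927,  0.68999247, -0.19454472,  1.56632903,  0.15735795,
        0.9024847 , -0.21512327]), 'qd': array([ 0.00086392, -0.00080662,  0.00099577, -0.00114715, -0.00041988,
        0.00250475, -0.00035436]), 'joint_torque': array([-5.04517611e-04, -5.27566588e+01, -1.26738299e+00, -1.53434247e+01,
       -5.27245249e-02,  6.48761401e-03,  2.02627421e-04]), 'tool_pos': array([ 0.20571586, -0.58956552,  0.26290948]), 'eef_rot': array([-0.69699642, -0.11882394,  0.69731719, -0.11758229]), 'contact_force': array([ 0.63609766,  0.43976692, -0.55615645]), 'moment': array([-0.04189988, -0.02535089, -0.03309703]), 'opening': 0.9968949834109977} 0.025
scene {'fx': 554.2813580024356, 'fy': 554.2813580024356, 'cx': 325.07359619930764, 'cy': 236.79409374275244, 'cam_to_world': array([[-0.2589511 , -0.81136358,  0.52405483,  1.26686306],
       [ 0.96583638, -0.2117708 ,  0.14937612,  0.19997091],
       [-0.01021883,  0.54483233,  0.83848274,  1.2300213 ],
       [ 0.        ,  0.        ,  0.        ,  1.        ]])}
top {'fx': 456.20872017746586, 'fy': 456.20872017746586, 'cx': 317.7402329305172, 'cy': 242.32077342193145, 'cam_to_world': array([[-0.02374659,  0.98109368, -0.19207106,  0.31963911],
       [-0.99964688, -0.02559434, -0.00714444, -0.02111799],
       [-0.01192529,  0.19183358,  0.98135502,  0.98537316],
       [ 0.        ,  0.        ,  0.        ,  1.        ]])}
wrist {'fx': 432.6498228843235, 'fy': 432.6498228843235, 'cx': 320.7116209749282, 'cy': 239.05400165999527, 'cam_to_world': array([[ 0.32923642,  0.90634785,  0.26483383,  0.2740456 ],
       [-0.9442414 ,  0.3170298 ,  0.08888356, -0.56646121],
       [-0.00340079, -0.27933077,  0.96018892,  0.38421901],
       [ 0.        ,  0.        ,  0.        ,  1.        ]])}
```

View pics/scene0.png

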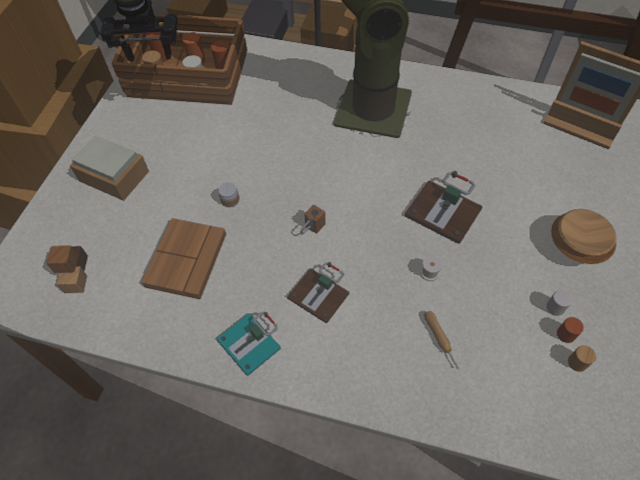

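View pics/top0.png

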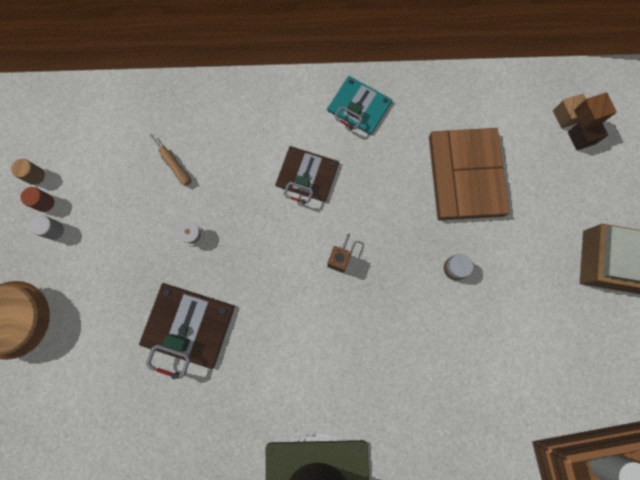

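View pics/wrist0.png

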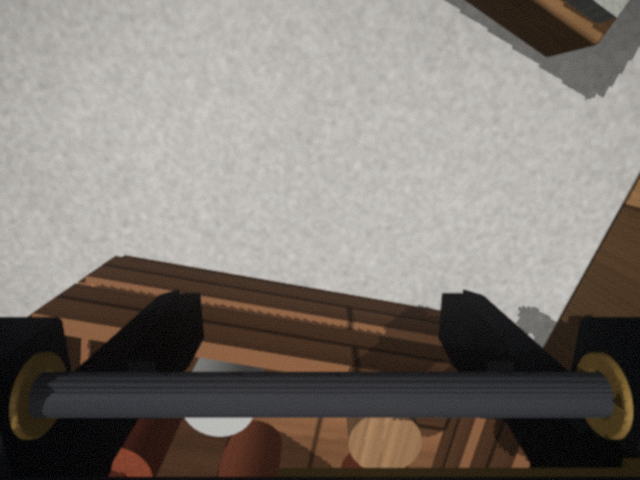

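Candidates for the hook: the small dark one at top (307,178), the large dark one at top (188,328), and the turquoise one at top (360,105). I choose the small dark one. The spool with the eye is at top (340,258). Next I'll check both in close crops.

```bash
cat > h.py <<'E'
import numpy as np, cv2
def proj(d,P):
    T=np.linalg.inv(d["cam_to_world"]); p=T[:3,:3]@np.asarray(P,float)+T[:3,3]
    return np.array([d["cx"]+d["fx"]*p[0]/-p[2], d["cy"]+d["fy"]*(-p[1])/-p[2]])
def ray(d,u,v,z):
    T=d["cam_to_world"]; D=T[:3,:3]@np.array([(u-d["cx"])/d["fx"],-(v-d["cy"])/d["fy"],-1.]); o=T[:3,3]
    return o+D*(z-o[2])/D[2]
def crop(d,u0,v0,w,h,k,name):
    c=d["color"][v0:v0+h,u0:u0+w,::-1]; cv2.imwrite("pics/"+name,cv2.resize(c,None,fx=k,fy=k,interpolation=cv2.INTER_CUBIC))
E
python3 - <<'E'
from plant import r
from h import *
d=r.snapshot("top"); crop(d,270,140,100,75,8,"c1.png"); crop(d,310,220,70,60,8,"c2.png")
d=r.snapshot("scene"); crop(d,280,255,80,70,8,"c3.png"); crop(d,280,195,60,50,10,"c4.png")
E
```

```text
(no output)
```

View pics/c1.png

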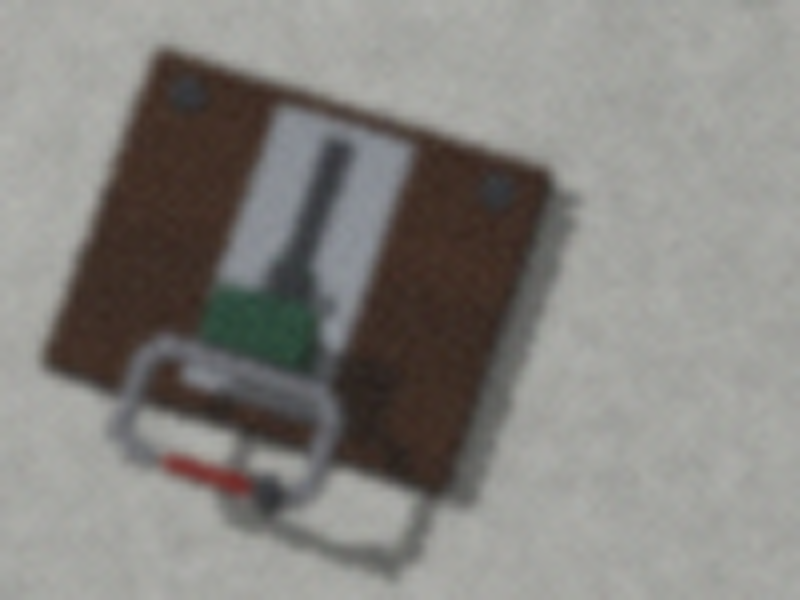

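View pics/c2.png

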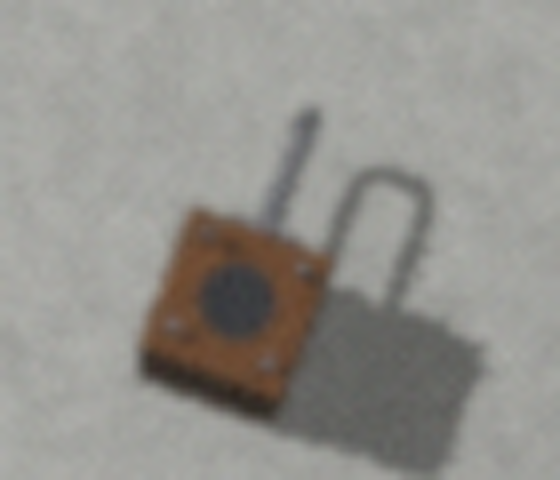

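View pics/c3.png

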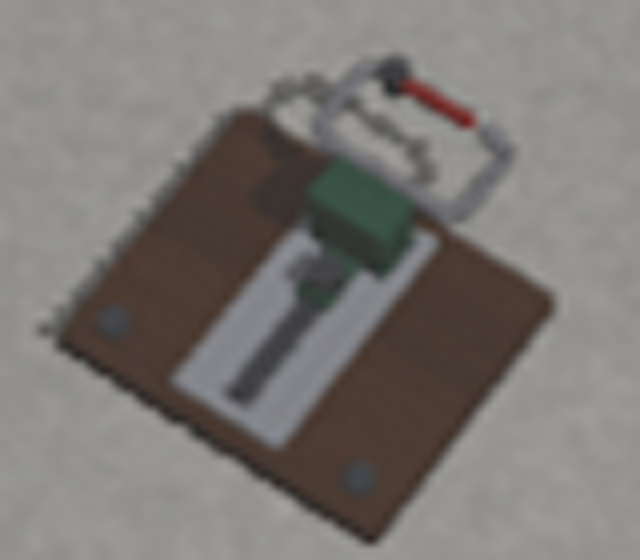

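View pics/c4.png

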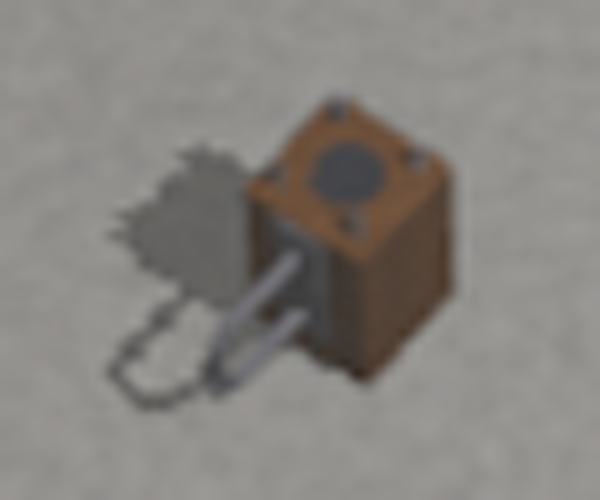

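Top crop: the chosen hook has a dark foot with corners at crop (165,48), (548,165), (445,490) and (45,362). Its red gate runs from the hinge (268,490) to the tip near (165,460). The spool's eye points towards the hook. Now I'll fit both poses from the two cameras.

```bash
cat > fit0.py <<'E'
from plant import r
from h import *
from scipy.optimize import least_squares
dt=r.snapshot("top"); ds=r.snapshot("scene")
def W(p,x,y,z):
    c,s=np.cos(p[2]),np.sin(p[2]); return [p[0]+c*x-s*y,p[1]+s*x+c*y,z]
def fit(obs,p0):
    f=lambda p:np.concatenate([proj(d,W(p,*P))-np.array(uv) for d,P,uv in obs])
    o=least_squares(f,p0); print(np.round(o.x,4)); print(np.round(o.fun.reshape(-1,2),1).tolist()); return o.x
def t1(u,v):return (270+u/8-.5+.06,140+v/8-.5+.06)
def t3(u,v):return (280+u/8-.44,255+v/8-.44)
def t2(u,v):return (310+u/8-.44,220+v/8-.44)
def t4(u,v):return (280+u/10-.45,195+v/10-.45)
L=.012
T=[(dt,(.12,.06,L),t1(165,48)),(dt,(.12,-.06,L),t1(548,165)),(dt,(.02,-.06,L),t1(445,490)),(dt,(.02,.06,L),t1(45,362))]
S=[(ds,(.02,-.06,L),t3(240,108)),(ds,(.02,.06,L),t3(555,300)),(ds,(.12,.06,L),t3(375,540)),(ds,(.12,-.06,L),t3(60,338))]
for o in (T,S,T+S): ph=fit(o,[.55,0,-.2])
# gate hinge from views
a=ray(dt,*t1(268,490),.036); b=ray(ds,*t3(397,75),.036); print("hinge",a,b)
g=ray(dt,*t1(165,460),.036)
c,s=np.cos(ph[2]),np.sin(ph[2])
for q in(a,b,g): v=q[:2]-ph[:2]; print("hook frame",c*v[0]+s*v[1],-s*v[0]+c*v[1])
Z=.06
T=[(dt,(.02,.02,Z),t2(192,208)),(dt,(.02,-.02,Z),t2(330,252)),(dt,(-.02,-.02,Z),t2(278,408)),(dt,(-.02,.02,Z),t2(143,352)),(dt,(.0575,0,.036),t2(310,112))]
S=[(ds,(.02,.02,Z),t4(365,262)),(ds,(.02,-.02,Z),t4(247,185)),(ds,(-.02,-.02,Z),t4(338,95)),(ds,(-.02,.02,Z),t4(452,165)),(ds,(.02,.02,0),t4(366,380))]
for o in (T,S,T+S): ps=fit(o,[.4,0,-.2])
v=ps[:2]-ph[:2]; print("spool in hook frame",c*v[0]+s*v[1],-s*v[0]+c*v[1],ps[2]-ph[2])
print(r.get_state()["clock"])
E
python3 fit0.py
```

```text
[ 0.604   0.0296 -0.3436]
[[-1.1, -0.7], [1.4, 0.2], [0.4, 0.3], [-0.7, 0.1]]
[ 0.6068  0.0331 -0.3432]
[[0.3, -0.3], [0.6, -0.4], [0.0, 0.5], [-0.9, 0.2]]
[ 0.6052  0.0311 -0.3433]
[[-1.8, -1.1], [0.7, -0.3], [-0.3, -0.2], [-1.4, -0.3], [-0.3, -1.1], [-0.0, -1.2], [-0.6, -0.3], [-1.5, -0.6]]
hinge [0.59760384 0.01532214 0.036     ] [0.59584603 0.01802918 0.036     ]
hook frame -0.0017920440235726382 -0.017442848717383132
hook frame -0.00435855785675814 -0.015485564887944236
hook frame -0.0024819288779292245 0.011746371733269841
[ 0.4679 -0.0575 -0.3752]
[[-0.3, -0.3], [0.8, 0.7], [0.8, -0.7], [-0.8, -0.3], [-0.5, 0.6]]
[ 0.4681 -0.0548 -0.3966]
[[-0.2, 0.0], [-0.5, 0.0], [-0.1, -0.9], [0.6, -0.3], [0.2, 1.1]]
[ 0.4679 -0.0565 -0.3837]
[[-0.7, -0.4], [0.3, 0.8], [0.2, -0.6], [-1.3, -0.4], [-0.7, 0.7], [-0.7, -0.2], [-1.1, -0.0], [-0.8, -1.0], [-0.0, -0.6], [-0.2, 0.9]]
spool in hook frame -0.09973822484476767 -0.12872715206010224 -0.04032404099801623
0.35
```

{"api": "play_rows", "payload": {"targets": [[[0, 0, -0.145], [0.43, 0.88, 0], 0], [[0, 0, -0.145], [0.43, 0.88, 0], 0], [[0, 0, -0.145], [0.43, 0.88, 0], 0], [[0, 0, -0.145], [0.43, 0.88, 0], 0], [[0, 0, -0.145], [0.43, 0.88, 0], 0]]}}

```text
clock: 0.85
tool_pos: [0.2926, -0.4127, 0.2639]
eef_rot: [0.694, -0.139, -0.693, -0.139]
contact_force: [1.0, 0.6, -0.1]
opening: 1.0
```

{"api": "play_rows", "payload": {"targets": [[[0, 0, 0], [0.43, 0.88, 0], 0], [[0, 0, 0], [0.43, 0.88, 0], 0], [[0, 0, 0], [0.43, 0.88, 0], 0], [[0, 0, 0], [0.43, 0.88, 0], 0], [[0, 0, 0], [0.43, 0.88, 0], 0]]}}

```text
clock: 1.35
tool_pos: [0.3787, -0.2366, 0.2639]
eef_rot: [0.694, -0.137, -0.694, -0.137]
contact_force: [-0.3, 0.4, 0.1]
opening: 0.998
```

```bash
cat > st.py <<'E'
from plant import r
import numpy as np
from scipy.spatial.transform import Rotation as R
np.set_printoptions(precision=4,suppress=True)
s=r.get_state(); M=R.from_quat(s["eef_rot"]).as_matrix()
print(s["clock"],"pos",s["tool_pos"],"yaw of jaw-normal",np.arctan2(M[1,2],M[0,2]),"toolx",M[:,0],"y",M[:,1],"F",s["contact_force"],"M",s["moment"],"op",s["opening"])
E
python3 st.py
```

```text
1.35 pos [ 0.3787 -0.2366  0.2639] yaw of jaw-normal 2.752393751049422 toolx [ 0.0006 -0.0002 -1.    ] y [-0.3794 -0.9252 -0.    ] F [-0.3204  0.4415  0.1314] M [ 0.0241 -0.0342 -0.0053] op 0.9982020051236655
```

{"api": "play_rows", "payload": {"targets": [[[0, 0, 0], [0.445, 0.9, 0], 0], [[0, 0, 0], [0.445, 0.9, 0], 0], [[0, 0, 0], [0.445, 0.9, 0], 0], [[0, 0, 0], [0.445, 0.9, 0], 0], [[0, 0, 0], [0.445, 0.9, 0], 0]]}}

```text
clock: 1.85
tool_pos: [0.4677, -0.0564, 0.2639]
eef_rot: [0.694, -0.137, -0.694, -0.137]
contact_force: [0.9, 0.4, -0.4]
opening: 1.004
```

```bash
python3 st.py; python3 - <<'E'
from plant import r
import cv2,pickle
d=r.snapshot("wrist"); cv2.imwrite("pics/w1.png",d["color"][:,:,::-1]); pickle.dump(d,open("w1.pkl","wb"))
E
```

```text
1.85 pos [ 0.4677 -0.0564  0.2639] yaw of jaw-normal 2.752577004418225 toolx [ 0.0006 -0.0001 -1.    ] y [-0.3793 -0.9253 -0.0001] F [ 0.948   0.3603 -0.3925] M [-0.0225 -0.0097  0.0067] op 1.0038859049962259
```

View pics/w1.png

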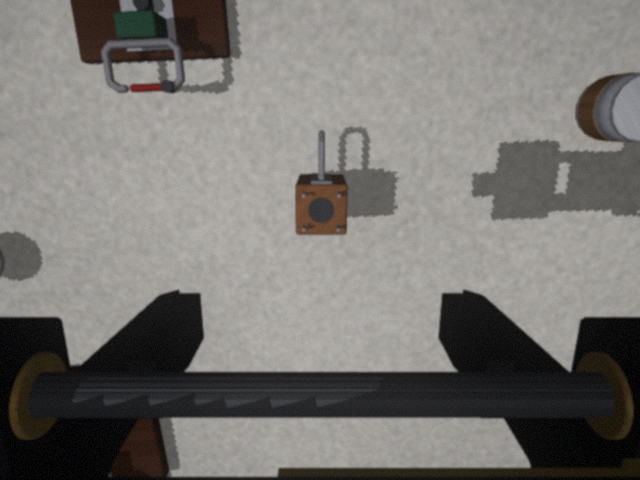

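The wrist view shows the spool at (321,205), between the jaws and well aligned. The hook is at upper left, with its gate at (130–175, 87).

```bash
python3 - <<'E'
import pickle
from h import *
d=pickle.load(open("w1.pkl","rb")); crop(d,70,0,100*5//3,105,4,"c5.png"); crop(d,85,30,110,70,7,"c6.png"); crop(d,280,120,90,120,5,"c7.png")
E
```

```text
(no output)
```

View pics/c6.png

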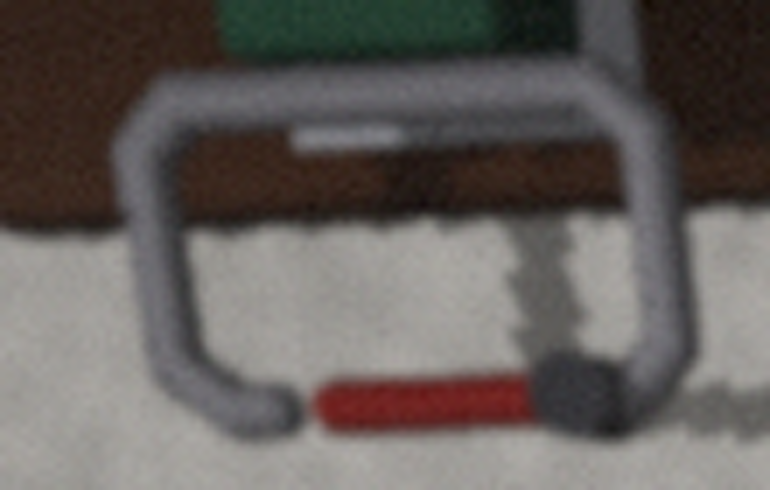

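View pics/c7.png

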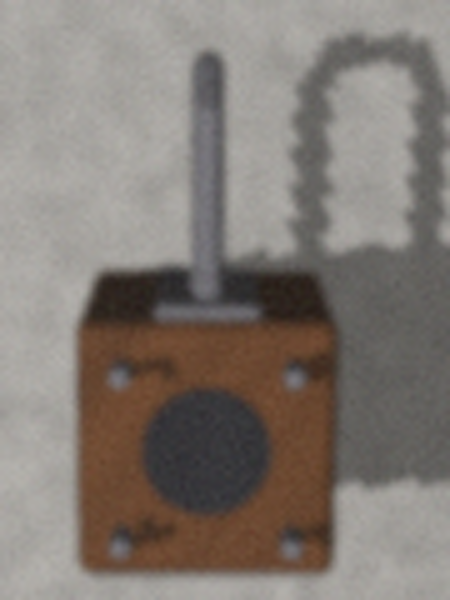

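```bash
python3 - <<'E'
import pickle
from h import *
np.set_printoptions(precision=4,suppress=True)
d=pickle.load(open("w1.pkl","rb"))
t=lambda u,v:(85+u/7-.43,30+v/7-.43)
c7=lambda u,v:(280+u/5-.4,120+v/5-.4)
P={"hinge":(575,397),"tip":(316,405),"nose":(300,410),"backL":(200,98),"backR":(560,85),"left":(150,200),"right":(655,240)}
W={k:ray(d,*t(*v),.036)[:2] for k,v in P.items()}
for k,v in W.items(): print(k,v)
y=W["tip"]-W["hinge"]; print("gate len",np.linalg.norm(y),"yaw",np.arctan2(-y[0],y[1]), )
b=W["backL"]-W["backR"]; print("back yaw",np.arctan2(-b[0],b[1]))
yaw=-.343; X=np.array([np.cos(yaw),np.sin(yaw)]);Y=np.array([-X[1],X[0]])
for k,v in W.items(): print(k,"hook axes about world (0.6052,0.0311):",X@(v-[.6052,.0311]),Y@(v-[.6052,.0311]))
# spool
top=np.array([ray(d,*c7(*q),.06)[:2] for q in((80,322),(335,322),(335,570),(80,570))]); c=top.mean(0);print("spool",c,np.linalg.norm(top[0]-top[1]),np.linalg.norm(top[1]-top[2]))
e=top[:2].mean(0)-top[2:].mean(0);print("yaw",np.arctan2(e[1],e[0]))
bar=ray(d,*c7(208,55),.046)[:2]; print("bar tip",bar,np.linalg.norm(bar-c),"yaw",np.arctan2(*(bar-c)[::-1]))
E
```

```text
hinge [0.5973 0.0177]
tip [0.6073 0.0442]
nose [0.6075 0.0461]
backL [0.6391 0.0404]
backR [0.6257 0.0044]
left [0.6323 0.0504]
right [0.6082 0.0022]
gate len 0.028354695426841464 yaw -0.3603614729998999
back yaw -0.3565200323201648
hinge hook axes about world (0.6052,0.0311): -0.002900001003477167 -0.015269838059114811
tip hook axes about world (0.6052,0.0311): -0.0024077464545621146 0.013080584128359165
nose hook axes about world (0.6052,0.0311): -0.0028387100344879766 0.014913115434894235
backL hook axes about world (0.6052,0.0311): 0.028769077199146214 0.02016283896414061
backR hook axes about world (0.6052,0.0311): 0.028249846910497662 -0.01823933634476502
left hook axes about world (0.6052,0.0311): 0.0190340730754995 0.027334282938850776
right hook axes about world (0.6052,0.0311): 0.012546358078005743 -0.02618908706567814
spool [ 0.4689 -0.057 ] 0.03850278252882087 0.03886336066609945
yaw -0.38907830779358704
bar tip [ 0.5226 -0.079 ] 0.05803077240572887 yaw -0.3902114800231739
```

The hook fit is consistent: the loop, nose and tip all put the entry point 9.5 mm in y from the foot's centre line, at about (0.606, 0.041), with the true setting about 2.6 mm before the middle. The spool is at (0.469, -0.057), yaw -0.389. I'll descend now.

{"api": "play_rows", "payload": {"targets": [[[0, 0, 0], [0.02, -0.01, -0.9], 0], [[0, 0, 0], [0, 0, -0.9], 0], [[0, 0, 0], [0, 0, -0.9], 0], [[0, 0, 0], [0, 0, -0.9], 0], [[0, 0, 0], [0, 0, -0.9], 0]]}}

```text
clock: 2.4
tool_pos: [0.4682, -0.0586, 0.0826]
eef_rot: [0.694, -0.137, -0.693, -0.137]
contact_force: [0.8, 0.2, -0.1]
opening: 1.002
```

{"api": "play_rows", "payload": {"targets": [[[0, 0, 0], [0, 0, -0.5], 0], [[0, 0, 0], [0, 0, -0.5], 0], [[0, 0, 0], [0, 0, 0], 0]]}}

```text
clock: 2.7
tool_pos: [0.4669, -0.0584, 0.0419]
eef_rot: [-0.693, 0.137, 0.695, 0.137]
contact_force: [-0.5, 0.2, -0.0]
opening: 0.998
```

```bash
python3 st.py
```

```text
2.7 pos [ 0.4669 -0.0584  0.0419] yaw of jaw-normal 2.752505627872587 toolx [-0.0033  0.0005 -1.    ] y [-0.3793 -0.9253  0.0008] F [-0.4961  0.2043 -0.0393] M [ 0.0405  0.0158 -0.0124] op 0.9978025146659123
```

{"api": "play_rows", "payload": {"newtons": 15, "targets": [[[0, 0, 0], [0.03, 0.03, 0], 60], [[0, 0, 0], [0, 0, 0], 100], [[0, 0, 0], [0, 0, 0], 130], [[0, 0, 0], [0, 0, 0], 160], [[0, 0, 0], [0, 0, 0], 220]]}}

```text
clock: 3.2
tool_pos: [0.4693, -0.0573, 0.0443]
eef_rot: [0.694, -0.137, -0.693, -0.137]
contact_force: [-0.5, 0.7, -0.1]
opening: 0.573
```

{"api": "play_rows", "payload": {"newtons": 25, "targets": [[[0, 0, 0], [0, 0, 0], 255], [[0, 0, 0], [0, 0, 0], 255], [[0, 0, 0], [0, 0, 0], 255]]}}

```text
clock: 3.5
tool_pos: [0.4691, -0.0573, 0.0439]
eef_rot: [0.694, -0.137, -0.694, -0.137]
contact_force: [0.5, -0.1, 3.8]
opening: 0.454
```

{"api": "play_rows", "payload": {"targets": [[[0, 0, 0], [0, 0, 0.05], 255], [[0, 0, 0], [0, 0, 0.05], 255], [[0, 0, 0], [0, 0, 0], 255]]}}

```text
clock: 3.8
tool_pos: [0.469, -0.0573, 0.0479]
eef_rot: [0.694, -0.137, -0.694, -0.137]
contact_force: [-0.5, 0.0, -1.0]
opening: 0.447
```

```bash
python3 st.py; python3 - <<'E'
from plant import r
import cv2,pickle
d=r.snapshot("wrist"); cv2.imwrite("pics/w2.png",d["color"][:,:,::-1]); pickle.dump(d,open("w2.pkl","wb"))
E
```

```text
3.8 pos [ 0.469  -0.0573  0.0479] yaw of jaw-normal 2.752312502693327 toolx [-0.     -0.0001 -1.    ] y [-0.3795 -0.9252  0.0001] F [-0.5091  0.0306 -0.9938] M [ 0.0452  0.0184 -0.0256] op 0.44743447692999305
```

View pics/w2.png

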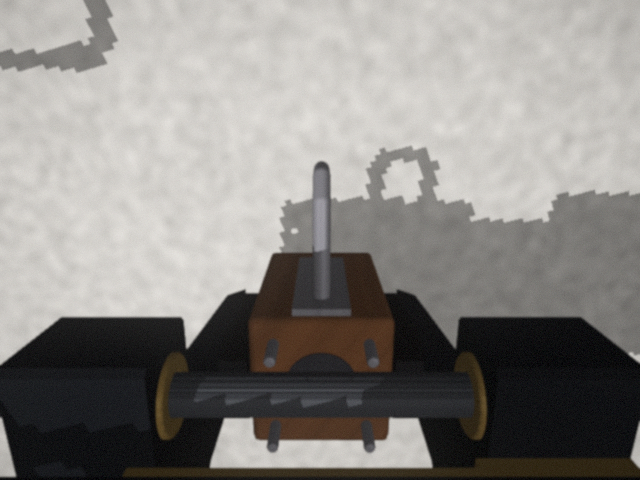

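{"api": "play_rows", "payload": {"targets": [[[0, 0, 0.039], [0.3, 0.63, 0], 255], [[0, 0, 0], [0.3, 0.63, 0], 255], [[0, 0, 0], [0.3, 0.63, 0], 255], [[0, 0, 0], [0.3, 0.63, 0], 255], [[0, 0, 0], [0.3, 0.63, 0], 255]]}}

```text
clock: 4.35
tool_pos: [0.5291, 0.0698, 0.0476]
eef_rot: [-0.696, 0.123, 0.697, 0.123]
contact_force: [-0.1, -0.1, -1.5]
opening: 0.451
```

{"api": "play_rows", "payload": {"targets": [[[0, 0, 0], [0, 0, 0], 255], [[0, 0, 0], [0, 0, 0], 255]]}}

```text
clock: 4.55
tool_pos: [0.5286, 0.0691, 0.0475]
eef_rot: [-0.696, 0.123, 0.697, 0.123]
contact_force: [-0.2, -0.3, -0.7]
opening: 0.451
```

```bash
python3 st.py; python3 - <<'E'
from plant import r
import cv2,pickle
d=r.snapshot("wrist"); cv2.imwrite("pics/w3.png",d["color"][:,:,::-1]); pickle.dump(d,open("w3.pkl","wb"))
E
```

```text
4.55 pos [0.5286 0.0691 0.0475] yaw of jaw-normal 2.792678725705205 toolx [-0.0006 -0.0003 -1.    ] y [-0.3419 -0.9397  0.0004] F [-0.2143 -0.3091 -0.6953] M [-0.0109  0.0758  0.0075] op 0.4514942354728319
```

View pics/w3.png

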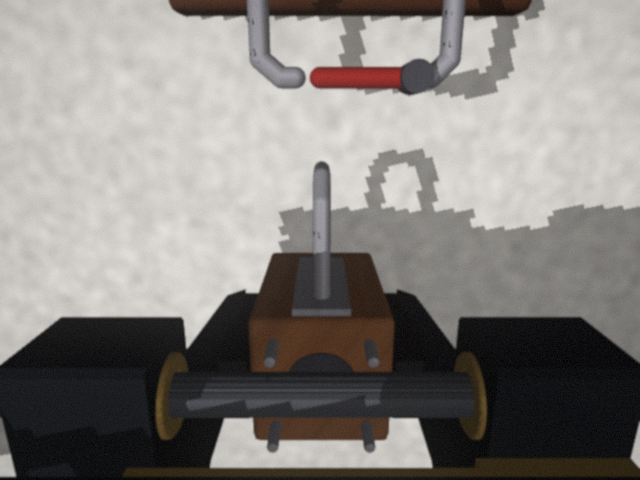

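The wrist view shows the eye bar at (321,165), gate tip at (310,77) and hinge at (418,77). So the eye is at about y = +0.8 mm and square to the gate. I'll trim it, lower 2 mm and approach.

{"api": "play_rows", "payload": {"targets": [[[0, 0, 0], [-0.007, -0.019, -0.05], 255], [[0, 0, 0], [0.14, -0.051, 0], 255], [[0, 0, 0], [0.14, -0.051, 0], 255], [[0, 0, 0], [0.14, -0.051, 0], 255], [[0, 0, 0], [0, 0, 0], 255]]}}

```text
clock: 5.1
tool_pos: [0.547, 0.061, 0.0459]
eef_rot: [0.697, -0.124, -0.695, -0.124]
contact_force: [0.6, -0.7, -1.6]
opening: 0.445
```

{"api": "play_rows", "payload": {"targets": [[[0, 0, 0], [0, 0, 0], 255], [[0, 0, 0], [0, 0, 0], 255]]}}

```text
clock: 5.3
tool_pos: [0.5452, 0.0619, 0.0457]
eef_rot: [-0.696, 0.123, 0.697, 0.123]
contact_force: [-0.1, -0.4, -1.2]
opening: 0.453
```

```bash
cat >> st.py <<'E'
E0=np.array([.6060,.0406]);X=np.array([np.cos(-.35),np.sin(-.35)]);Y=np.array([-X[1],X[0]])
p=s["tool_pos"][:2]+.056*X-E0; f=s["contact_force"][:2]
print("eye in hook frame mm x %.1f y %.1f z-lift %.1f | force x %.2f y %.2f"%(1e3*X@p,1e3*Y@p,1e3*(s["tool_pos"][2]-.0437),X@f,Y@f))
E
python3 st.py
```

```text
5.3 pos [0.5452 0.0619 0.0457] yaw of jaw-normal 2.7915557651818754 toolx [-0.0006  0.     -1.    ] y [-0.3429 -0.9394  0.0002] F [-0.0998 -0.4274 -1.1878] M [0.0901 0.0551 0.0273] op 0.4525601003034301
eye in hook frame mm x -8.5 y -0.8 z-lift 2.0 | force x 0.05 y -0.44
```

{"api": "play_rows", "payload": {"targets": [[[0, 0, 0], [0.0235, -0.0086, 0], 255], [[0, 0, 0], [0.0235, -0.0086, 0], 255], [[0, 0, 0], [0.0235, -0.0086, 0], 255], [[0, 0, 0], [0, 0, 0], 255]]}}

```text
clock: 5.7
tool_pos: [0.5483, 0.0608, 0.0457]
eef_rot: [-0.696, 0.123, 0.696, 0.123]
contact_force: [0.8, -0.3, 0.5]
opening: 0.452
```

{"api": "play_rows", "payload": {"targets": [[[0, 0, 0], [0.0235, -0.0086, 0], 255], [[0, 0, 0], [0.0235, -0.0086, 0], 255], [[0, 0, 0], [0, 0, 0], 255]]}}

```text
clock: 6.0
tool_pos: [0.5498, 0.0603, 0.0457]
eef_rot: [-0.696, 0.123, 0.697, 0.123]
contact_force: [-1.5, 0.2, -1.1]
opening: 0.452
```

```bash
python3 st.py
```

```text
6.0 pos [0.5498 0.0603 0.0457] yaw of jaw-normal 2.7917185139762863 toolx [-0.0009  0.0002 -1.    ] y [-0.3428 -0.9394  0.0001] F [-1.4961  0.1648 -1.0681] M [0.1895 0.2885 0.0439] op 0.4518225562984335
eye in hook frame mm x -3.5 y -0.7 z-lift 2.0 | force x -1.46 y -0.36
```

{"api": "play_rows", "payload": {"targets": [[[0, 0, 0], [0.0235, -0.0086, 0], 255], [[0, 0, 0], [0.0235, -0.0086, 0], 255], [[0, 0, 0], [0.0235, -0.0086, 0], 255], [[0, 0, 0], [0, 0, 0], 255]]}}

```text
clock: 6.4
tool_pos: [0.553, 0.0591, 0.0457]
eef_rot: [-0.696, 0.123, 0.696, 0.123]
contact_force: [-1.8, 1.0, -1.7]
opening: 0.451
```

```bash
python3 st.py;  python3 - <<'E'
from plant import r
import cv2,pickle
d=r.snapshot("wrist"); cv2.imwrite("pics/w4.png",d["color"][:,:,::-1])
E
```

```text
6.4 pos [0.553  0.0591 0.0457] yaw of jaw-normal 2.791476602339671 toolx [-0.0003  0.     -1.    ] y [-0.343  -0.9393  0.0001] F [-1.8132  1.0351 -1.7102] M [0.2785 0.4033 0.0423] op 0.45059668946232906
eye in hook frame mm x -0.2 y -0.8 z-lift 2.0 | force x -2.06 y 0.35
```

View pics/w4.png

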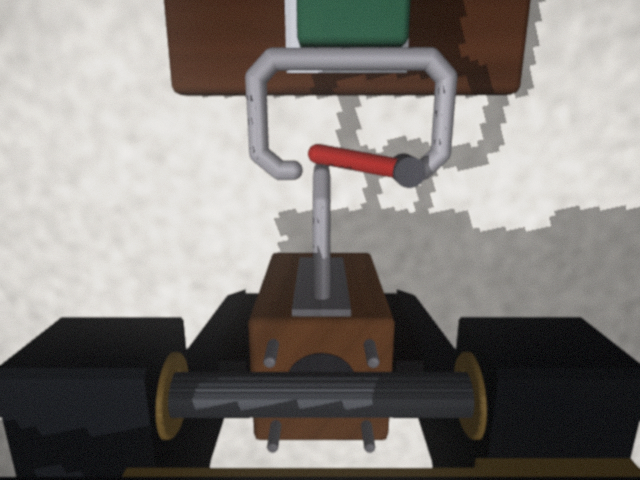

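The gate is visibly opening, with the eye bar at (321,170) clear of the nose at (302,170), at y of about -1 mm. I'll nudge 0.7 mm towards the nose and keep pushing.

{"api": "play_rows", "payload": {"targets": [[[0, 0, 0], [0.0295, 0.0074, 0], 255], [[0, 0, 0], [0.0235, -0.0086, 0], 255], [[0, 0, 0], [0.0235, -0.0086, 0], 255], [[0, 0, 0], [0.0235, -0.0086, 0], 255], [[0, 0, 0], [0.0235, -0.0086, 0], 255]]}}

```text
clock: 6.95
tool_pos: [0.5576, 0.0579, 0.0456]
eef_rot: [-0.696, 0.123, 0.697, 0.123]
contact_force: [-3.5, 1.1, -1.3]
opening: 0.453
```

```bash
python3 st.py
```

```text
6.95 pos [0.5576 0.0579 0.0456] yaw of jaw-normal 2.7913891556689316 toolx [-0.0009 -0.0001 -1.    ] y [-0.3431 -0.9393  0.0004] F [-3.5389  1.094  -1.2898] M [ 0.185   0.6665 -0.0813] op 0.4534383085504726
eye in hook frame mm x 4.6 y -0.3 z-lift 1.9 | force x -3.70 y -0.19
```

{"api": "play_rows", "payload": {"targets": [[[0, 0, 0], [0.0235, -0.0086, 0], 255], [[0, 0, 0], [0.0235, -0.0086, 0], 255], [[0, 0, 0], [0.0235, -0.0086, 0], 255], [[0, 0, 0], [0.0235, -0.0086, 0], 255], [[0, 0, 0], [0.0235, -0.0086, 0], 255]]}}

```text
clock: 7.45
tool_pos: [0.5627, 0.0565, 0.0457]
eef_rot: [-0.696, 0.123, 0.696, 0.123]
contact_force: [-2.6, 2.6, -0.9]
opening: 0.451
```

```bash
python3 st.py
```

```text
7.45 pos [0.5627 0.0565 0.0457] yaw of jaw-normal 2.791759447690237 toolx [-0.0001  0.0002 -1.    ] y [-0.3427 -0.9394 -0.0002] F [-2.5546  2.5798 -0.941 ] M [0.4712 0.6578 0.0083] op 0.45073724727084463
eye in hook frame mm x 9.8 y 0.1 z-lift 2.0 | force x -3.28 y 1.55
```

{"api": "play_rows", "payload": {"targets": [[[0, 0, 0], [0.0235, -0.0086, 0], 255], [[0, 0, 0], [0.0235, -0.0086, 0], 255], [[0, 0, 0], [0.0235, -0.0086, 0], 255], [[0, 0, 0], [0.0235, -0.0086, 0], 255]]}}

```text
clock: 7.85
tool_pos: [0.5673, 0.0556, 0.0459]
eef_rot: [0.697, -0.123, -0.696, -0.123]
contact_force: [-1.4, 3.7, -1.5]
opening: 0.457
```

```bash
python3 st.py;  python3 - <<'E'
from plant import r
import cv2,pickle
d=r.snapshot("wrist"); cv2.imwrite("pics/w5.png",d["color"][:,:,::-1])
E
```

```text
7.85 pos [0.5673 0.0556 0.0459] yaw of jaw-normal 2.792201118185985 toolx [ 0.0017  0.0008 -1.    ] y [-0.3423 -0.9396 -0.0013] F [-1.3648  3.7195 -1.4825] M [0.767  0.3354 0.1676] op 0.45688966941666637
eye in hook frame mm x 14.5 y 0.8 z-lift 2.2 | force x -2.56 y 3.03
```

View pics/w5.png

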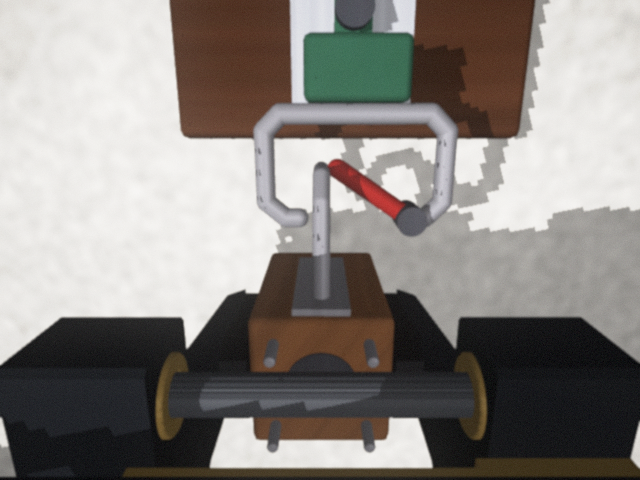

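The gate is about 0.6 rad open and its tip (333,162) is at the edge of the eye bar (321,168). A few more mm are needed.

{"api": "play_rows", "payload": {"targets": [[[0, 0, 0], [0.0235, -0.0086, 0], 255], [[0, 0, 0], [0.0235, -0.0086, 0], 255], [[0, 0, 0], [0.0235, -0.0086, 0], 255], [[0, 0, 0], [0.0, 0.0, 0], 255]]}}

```text
clock: 8.3
tool_pos: [0.5699, 0.052, 0.0459]
eef_rot: [0.697, -0.125, -0.696, -0.123]
contact_force: [-0.0, -0.8, -1.5]
opening: 0.456
```

```bash
python3 st.py;  python3 - <<'E'
from plant import r
import cv2,pickle
d=r.snapshot("wrist"); cv2.imwrite("pics/w6.png",d["color"][:,:,::-1])
E
```

```text
8.3 pos [0.5699 0.052  0.0459] yaw of jaw-normal 2.7893353856118597 toolx [ 0.0011 -0.002  -1.    ] y [-0.345  -0.9386  0.0015] F [-0.044  -0.8263 -1.4925] M [ 0.1118  0.0023 -0.0007] op 0.45622909726636546
eye in hook frame mm x 18.1 y -1.7 z-lift 2.2 | force x 0.24 y -0.79
```

View pics/w6.png

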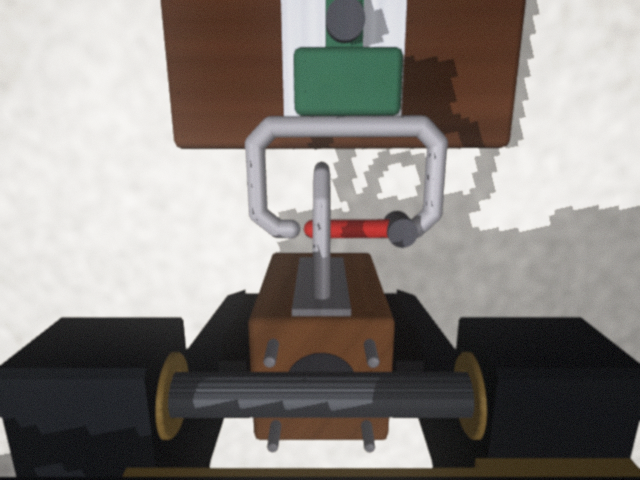

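The gate has sprung shut behind the bar: the red gate at (350,229) now crosses inside the eye, and the force is about 0. I'll draw back gently.

{"api": "play_rows", "payload": {"targets": [[[0, 0, 0], [-0.047, 0.017, 0], 255], [[0, 0, 0], [-0.047, 0.017, 0], 255], [[0, 0, 0], [-0.047, 0.017, 0], 255], [[0, 0, 0], [-0.047, 0.017, 0], 255], [[0, 0, 0], [0, 0, 0], 255]]}}

```text
clock: 8.85
tool_pos: [0.5612, 0.0568, 0.0457]
eef_rot: [-0.696, 0.123, 0.697, 0.123]
contact_force: [-0.1, 0.9, -1.8]
opening: 0.453
```

{"api": "play_rows", "payload": {"targets": [[[0, 0, 0], [0, 0, 0], 255], [[0, 0, 0], [0, 0, 0], 255]]}}

```text
clock: 9.05
tool_pos: [0.5618, 0.0565, 0.0458]
eef_rot: [0.696, -0.123, -0.696, -0.123]
contact_force: [-0.7, 0.2, -1.1]
opening: 0.451
```

```bash
python3 st.py
```

```text
9.05 pos [0.5618 0.0565 0.0458] yaw of jaw-normal 2.7913930128184172 toolx [ 0.0002 -0.0001 -1.    ] y [-0.3431 -0.9393  0.    ] F [-0.6921  0.1759 -1.0786] M [0.0913 0.0285 0.0307] op 0.45127274044835397
eye in hook frame mm x 9.1 y -0.2 z-lift 2.1 | force x -0.71 y -0.07
```

{"api": "play_rows", "payload": {"targets": [[[0, 0, 0], [-0.0117, 0.0043, 0], 255], [[0, 0, 0], [-0.0117, 0.0043, 0], 255], [[0, 0, 0], [-0.0117, 0.0043, 0], 255], [[0, 0, 0], [-0.0117, 0.0043, 0], 255], [[0, 0, 0], [0, 0, 0], 255]]}}

```text
clock: 9.55
tool_pos: [0.5597, 0.0573, 0.0457]
eef_rot: [-0.696, 0.123, 0.696, 0.123]
contact_force: [0.4, -0.7, -0.8]
opening: 0.447
```

```bash
python3 st.py|tail -1
```

```text
eye in hook frame mm x 6.8 y -0.1 z-lift 2.0 | force x 0.66 y -0.50
```

{"api": "play_rows", "payload": {"targets": [[[0, 0, 0], [-0.0117, 0.0043, 0], 255], [[0, 0, 0], [0, 0, 0], 255]]}}

```text
clock: 9.75
tool_pos: [0.5593, 0.0575, 0.0458]
eef_rot: [-0.696, 0.123, 0.696, 0.123]
contact_force: [-0.2, -0.2, -0.5]
opening: 0.451
```

```bash
python3 st.py|tail -1
```

```text
eye in hook frame mm x 6.4 y -0.2 z-lift 2.1 | force x -0.12 y -0.25
```

{"api": "play_rows", "payload": {"targets": [[[0, 0, 0], [-0.0117, 0.0043, 0], 255], [[0, 0, 0], [0, 0, 0], 255]]}}

```text
clock: 9.95
tool_pos: [0.5588, 0.0576, 0.0457]
eef_rot: [-0.696, 0.123, 0.696, 0.123]
contact_force: [-0.6, -0.3, -1.5]
opening: 0.452
```

```bash
python3 st.py|tail -1
```

```text
eye in hook frame mm x 5.9 y -0.2 z-lift 2.0 | force x -0.43 y -0.47
```

{"api": "play_rows", "payload": {"targets": [[[0, 0, 0], [-0.007, 0.0026, 0], 255], [[0, 0, 0], [-0.007, 0.0026, 0], 255]]}}

```text
clock: 10.15
tool_pos: [0.5586, 0.0577, 0.0458]
eef_rot: [0.696, -0.123, -0.696, -0.123]
contact_force: [-0.5, 0.3, -1.4]
opening: 0.45
```

```bash
python3 st.py|tail -1
```

```text
eye in hook frame mm x 5.6 y -0.2 z-lift 2.1 | force x -0.61 y 0.12
```

{"api": "play_rows", "payload": {"targets": [[[0, 0, 0], [-0.007, 0.0026, 0], 255], [[0, 0, 0], [0, 0, 0], 255]]}}

```text
clock: 10.35
tool_pos: [0.5584, 0.0578, 0.0458]
eef_rot: [0.697, -0.123, -0.696, -0.123]
contact_force: [0.8, -0.7, -1.5]
opening: 0.452
```

```bash
python3 st.py|tail -1
```

```text
eye in hook frame mm x 5.4 y -0.2 z-lift 2.1 | force x 1.03 y -0.41
```

{"api": "play_rows", "payload": {"targets": [[[0, 0, 0], [-0.007, 0.0026, 0], 255], [[0, 0, 0], [0, 0, 0], 255]]}}

```text
clock: 10.55
tool_pos: [0.5583, 0.0579, 0.0458]
eef_rot: [0.697, -0.123, -0.696, -0.123]
contact_force: [2.1, -0.2, -1.5]
opening: 0.453
```

```bash
python3 st.py|tail -1
```

```text
eye in hook frame mm x 5.3 y -0.1 z-lift 2.1 | force x 2.04 y 0.54
```

{"api": "play_rows", "payload": {"targets": [[[0, 0, 0], [-0.007, 0.0026, 0], 255], [[0, 0, 0], [0, 0, 0], 255]]}}

```text
clock: 10.75
tool_pos: [0.5582, 0.0579, 0.0458]
eef_rot: [0.697, -0.123, -0.696, -0.123]
contact_force: [2.7, -1.2, -1.7]
opening: 0.453
```

```bash
python3 st.py|tail -1
```

```text
eye in hook frame mm x 5.2 y -0.1 z-lift 2.1 | force x 2.92 y -0.21
```

{"api": "play_rows", "payload": {"targets": [[[0, 0, 0], [-0.007, 0.0026, 0], 255], [[0, 0, 0], [0, 0, 0], 255]]}}

```text
clock: 10.95
tool_pos: [0.5581, 0.058, 0.0459]
eef_rot: [0.697, -0.123, -0.696, -0.123]
contact_force: [3.9, -1.8, -2.7]
opening: 0.453
```

```bash
python3 st.py|tail -1
```

```text
eye in hook frame mm x 5.0 y -0.1 z-lift 2.2 | force x 4.24 y -0.35
```

{"api": "play_rows", "payload": {"targets": [[[0, 0, 0], [0, 0, 0], 255]]}}

```text
clock: 11.05
tool_pos: [0.558, 0.058, 0.0459]
eef_rot: [0.697, -0.123, -0.696, -0.123]
contact_force: [4.7, -1.4, -2.8]
opening: 0.451
```

```bash
python3 st.py|tail -1
```

```text
eye in hook frame mm x 5.0 y -0.1 z-lift 2.2 | force x 4.92 y 0.26
```

{"api": "play_rows", "payload": {"targets": [[[0, 0, 0], [-0.007, 0.0026, 0], 255], [[0, 0, 0], [0, 0, 0], 255]]}}

```text
clock: 11.25
tool_pos: [0.5579, 0.0581, 0.0459]
eef_rot: [0.697, -0.123, -0.696, -0.123]
contact_force: [4.4, -2.4, -2.3]
opening: 0.452
```

```bash
python3 st.py|tail -1
```

```text
eye in hook frame mm x 4.9 y -0.1 z-lift 2.2 | force x 4.92 y -0.76
```

{"api": "play_rows", "payload": {"targets": [[[0, 0, 0], [-0.007, 0.0026, 0], 255], [[0, 0, 0], [0, 0, 0], 255]]}}

```text
clock: 11.45
tool_pos: [0.5579, 0.0581, 0.0459]
eef_rot: [0.697, -0.123, -0.695, -0.123]
contact_force: [4.6, -2.6, -2.4]
opening: 0.452
```

```bash
python3 st.py|tail -1
```

```text
eye in hook frame mm x 4.8 y -0.1 z-lift 2.2 | force x 5.25 y -0.84
```

{"api": "play_rows", "payload": {"targets": [[[0, 0, 0], [0, 0, 0], 255]]}}

```text
clock: 11.55
tool_pos: [0.5579, 0.0581, 0.0459]
eef_rot: [0.697, -0.123, -0.695, -0.123]
contact_force: [5.8, -2.0, -2.1]
opening: 0.451
```

```bash
python3 st.py|tail -1
```

```text
eye in hook frame mm x 4.8 y -0.1 z-lift 2.2 | force x 6.12 y 0.07
```

{"api": "play_rows", "payload": {"targets": [[[0, 0, 0], [-0.007, 0.0026, 0], 255], [[0, 0, 0], [0, 0, 0], 255]]}}

```text
clock: 11.75
tool_pos: [0.5579, 0.0581, 0.046]
eef_rot: [0.697, -0.123, -0.695, -0.123]
contact_force: [5.7, -3.0, -3.3]
opening: 0.452
```

{"api": "play_rows", "payload": {"targets": [[[0, 0, 0], [0, 0, 0], 255]]}}

```text
clock: 11.85
tool_pos: [0.5579, 0.058, 0.046]
eef_rot: [0.697, -0.123, -0.695, -0.123]
contact_force: [5.7, -3.0, -2.8]
opening: 0.455
```

{"api": "play_rows", "payload": {"targets": [[[0, 0, 0], [0, 0, 0], 255]]}}

```text
clock: 11.95
tool_pos: [0.5579, 0.0581, 0.046]
eef_rot: [0.697, -0.123, -0.695, -0.123]
contact_force: [5.4, -2.3, -2.8]
opening: 0.451
```

{"api": "play_rows", "payload": {"targets": [[[0, 0, 0], [0, 0, 0], 255]]}}

```text
clock: 12.05
tool_pos: [0.5579, 0.0581, 0.046]
eef_rot: [0.697, -0.123, -0.695, -0.123]
contact_force: [5.8, -2.1, -3.6]
opening: 0.453
```

```bash
python3 st.py|tail -1
```

```text
eye in hook frame mm x 4.8 y -0.1 z-lift 2.3 | force x 6.19 y 0.05
```

{"api": "play_rows", "payload": {"targets": [[[0, 0, 0], [-0.007, 0.0026, 0], 255], [[0, 0, 0], [0, 0, 0], 255]]}}

```text
clock: 12.25
tool_pos: [0.5578, 0.0581, 0.046]
eef_rot: [0.698, -0.123, -0.695, -0.123]
contact_force: [6.4, -3.1, -3.7]
opening: 0.452
```

{"api": "play_rows", "payload": {"targets": [[[0, 0, 0], [0, 0, 0], 255], [[0, 0, 0], [0, 0, 0], 255]]}}

```text
clock: 12.45
tool_pos: [0.5578, 0.0581, 0.046]
eef_rot: [0.698, -0.123, -0.695, -0.123]
contact_force: [6.2, -3.2, -2.8]
opening: 0.453
```

{"api": "play_rows", "payload": {"targets": [[[0, 0, 0], [0, 0, 0], 255], [[0, 0, 0], [0, 0, 0], 255]]}}

```text
clock: 12.65
tool_pos: [0.5578, 0.0581, 0.046]
eef_rot: [0.698, -0.123, -0.695, -0.123]
contact_force: [6.3, -2.8, -3.2]
opening: 0.455
```

{"api": "play_rows", "payload": {"targets": [[[0, 0, 0], [0, 0, 0], 255], [[0, 0, 0], [0, 0, 0], 255]]}}

```text
clock: 12.85
tool_pos: [0.5578, 0.0581, 0.046]
eef_rot: [0.698, -0.123, -0.695, -0.123]
contact_force: [6.4, -2.9, -3.4]
opening: 0.452
```

```bash
python3 st.py
```

```text
12.85 pos [0.5578 0.0581 0.046 ] yaw of jaw-normal 2.7908059306825304 toolx [ 0.0035 -0.0006 -1.    ] y [-0.3436 -0.9391 -0.0007] F [ 6.3829 -2.8989 -3.3647] M [-0.4011 -1.1036 -0.0374] op 0.4516926244819613
eye in hook frame mm x 4.7 y -0.1 z-lift 2.3 | force x 6.99 y -0.53
```

The pull is steady at about 7.0 N. I'll hold it a little longer and take a picture.

{"api": "play_rows", "payload": {"targets": [[[0, 0, 0], [0, 0, 0], 255], [[0, 0, 0], [0, 0, 0], 255], [[0, 0, 0], [0, 0, 0], 255], [[0, 0, 0], [0, 0, 0], 255], [[0, 0, 0], [0, 0, 0], 255]]}}

```text
clock: 13.35
tool_pos: [0.5578, 0.0581, 0.046]
eef_rot: [0.698, -0.123, -0.695, -0.123]
contact_force: [6.1, -2.9, -2.8]
opening: 0.452
```

```bash
python3 st.py;  python3 - <<'E'
from plant import r
import cv2,pickle
d=r.snapshot("wrist"); cv2.imwrite("pics/w7.png",d["color"][:,:,::-1])
E
```

```text
13.35 pos [0.5578 0.0581 0.046 ] yaw of jaw-normal 2.7907550478430583 toolx [ 0.0035 -0.0006 -1.    ] y [-0.3437 -0.9391 -0.0006] F [ 6.1471 -2.8962 -2.809 ] M [-0.409  -1.127  -0.0031] op 0.4516430165919779
eye in hook frame mm x 4.7 y -0.1 z-lift 2.3 | force x 6.77 y -0.61
```

View pics/w7.png

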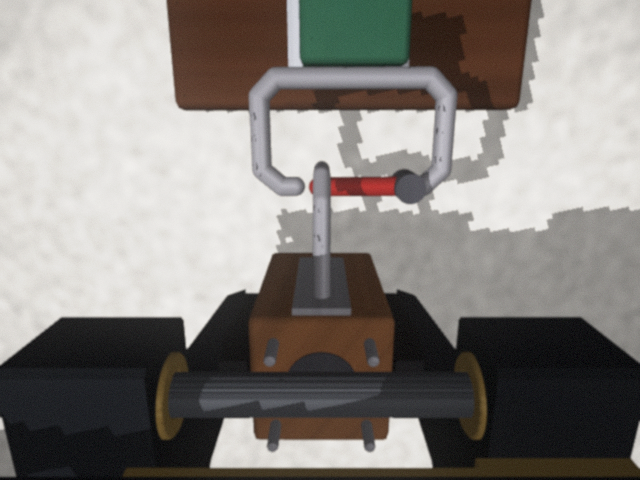

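The gate at (350,186) is shut and the bar is pulled up against it from inside. Next I'll slacken, lower and release.

{"api": "play_rows", "payload": {"targets": [[[0, 0, 0], [0.03, -0.011, 0], 255], [[0, 0, 0], [0.04, -0.0146, 0], 255], [[0, 0, 0], [0.06, -0.022, 0], 255], [[0, 0, 0], [0.04, -0.0146, 0], 255], [[0, 0, 0], [0, 0, 0], 255]]}}

```text
clock: 13.9
tool_pos: [0.5621, 0.0564, 0.0455]
eef_rot: [-0.696, 0.123, 0.697, 0.123]
contact_force: [0.6, -0.6, -0.2]
opening: 0.449
```

{"api": "play_rows", "payload": {"targets": [[[0, 0, 0], [0, 0, 0], 255], [[0, 0, 0], [0, 0, 0], 255]]}}

```text
clock: 14.1
tool_pos: [0.5624, 0.0563, 0.0456]
eef_rot: [-0.696, 0.123, 0.697, 0.123]
contact_force: [-1.1, 0.4, -1.5]
opening: 0.453
```

```bash
python3 st.py
```

```text
14.1 pos [0.5624 0.0563 0.0456] yaw of jaw-normal 2.7916468142514814 toolx [-0.001  0.    -1.   ] y [-0.3428 -0.9394  0.0003] F [-1.0712  0.4374 -1.5119] M [ 0.0856  0.0399 -0.0046] op 0.45264091420934743
eye in hook frame mm x 9.7 y -0.2 z-lift 1.9 | force x -1.16 y 0.04
```

{"api": "play_rows", "payload": {"targets": [[[0, 0, 0], [0, 0, -0.02], 255], [[0, 0, 0], [0, 0, -0.02], 255], [[0, 0, 0], [0, 0, 0], 255], [[0, 0, 0], [0, 0, 0], 255]]}}

```text
clock: 14.5
tool_pos: [0.5628, 0.0562, 0.0441]
eef_rot: [-0.696, 0.123, 0.696, 0.123]
contact_force: [-0.2, 0.1, -0.9]
opening: 0.451
```

```bash
python3 st.py
```

```text
14.5 pos [0.5628 0.0562 0.0441] yaw of jaw-normal 2.7914308220683304 toolx [-0.0002 -0.0001 -1.    ] y [-0.343  -0.9393  0.0001] F [-0.1863  0.1441 -0.9382] M [0.0527 0.0299 0.049 ] op 0.4513311126785489
eye in hook frame mm x 10.1 y -0.2 z-lift 0.4 | force x -0.22 y 0.07
```

{"api": "play_rows", "payload": {"targets": [[[0, 0, 0], [0, 0, -0.01], 255], [[0, 0, 0], [0, 0, 0], 255]]}}

```text
clock: 14.7
tool_pos: [0.5629, 0.0562, 0.044]
eef_rot: [0.696, -0.123, -0.696, -0.123]
contact_force: [-0.9, 0.2, 2.7]
opening: 0.452
```

```bash
python3 st.py
```

```text
14.7 pos [0.5629 0.0562 0.044 ] yaw of jaw-normal 2.7914302425376762 toolx [ 0.0001 -0.     -1.    ] y [-0.3431 -0.9393 -0.    ] F [-0.865   0.2394  2.6589] M [ 0.0602  0.1672 -0.0115] op 0.45241636982761824
eye in hook frame mm x 10.2 y -0.1 z-lift 0.3 | force x -0.89 y -0.07
```

{"api": "play_rows", "payload": {"targets": [[[0, 0, 0], [0, 0, -0.007], 255], [[0, 0, 0], [0, 0, 0], 255]]}}

```text
clock: 14.9
tool_pos: [0.5629, 0.0561, 0.044]
eef_rot: [0.696, -0.123, -0.696, -0.123]
contact_force: [-1.8, -0.3, 5.9]
opening: 0.451
```

```bash
python3 st.py
```

```text
14.9 pos [0.5629 0.0561 0.044 ] yaw of jaw-normal 2.7913006821329978 toolx [ 0.0001  0.     -1.    ] y [-0.3432 -0.9393 -0.0001] F [-1.8053 -0.3399  5.9189] M [0.0695 0.2762 0.0512] op 0.45084033754243763
eye in hook frame mm x 10.2 y -0.2 z-lift 0.3 | force x -1.58 y -0.94
```

{"api": "play_rows", "payload": {"newtons": 5, "targets": [[[0, 0, 0], [0, 0, 0.007], 255], [[0, 0, 0], [0, 0, 0], 255], [[0, 0, 0], [0, 0, 0], 120], [[0, 0, 0], [0, 0, 0], 80], [[0, 0, 0], [0, 0, 0], 40]]}}

```text
clock: 15.4
tool_pos: [0.563, 0.0562, 0.0435]
eef_rot: [-0.696, 0.123, 0.696, 0.123]
contact_force: [0.0, 0.2, 0.7]
opening: 0.687
```

{"api": "play_rows", "payload": {"targets": [[[0, 0, 0], [0, 0, 0], 0], [[0, 0, 0], [0, 0, 0], 0], [[0, 0, 0], [0, 0, 0], 0]]}}

```text
clock: 15.7
tool_pos: [0.5629, 0.0561, 0.0437]
eef_rot: [-0.696, 0.123, 0.696, 0.123]
contact_force: [-0.4, 0.3, -0.3]
opening: 0.959
```

```bash
python3 st.py;  python3 - <<'E'
from plant import r
import cv2,pickle
d=r.snapshot("wrist"); cv2.imwrite("pics/w8.png",d["color"][:,:,::-1])
E
```

```text
15.7 pos [0.5629 0.0561 0.0437] yaw of jaw-normal 2.791436628428343 toolx [-0.     -0.0001 -1.    ] y [-0.343  -0.9393  0.0001] F [-0.3854  0.3003 -0.2792] M [ 0.0295  0.0119 -0.0454] op 0.9593501302160086
eye in hook frame mm x 10.2 y -0.2 z-lift -0.0 | force x -0.47 y 0.15
```

View pics/w8.png

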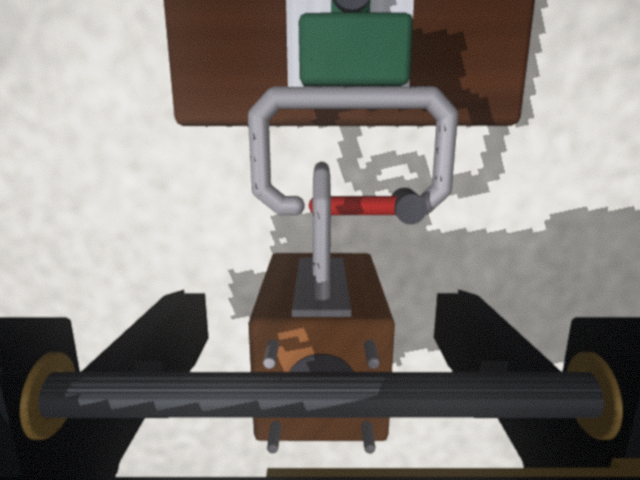

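The jaws are open and clear on both sides of the spool. I'll rise straight up, gently at first.

{"api": "play_rows", "payload": {"targets": [[[0, 0, 0], [0, 0, 0.2], 0], [[0, 0, 0], [0, 0, 0.4], 0], [[0, 0, 0], [0, 0, 0.6], 0], [[0, 0, 0], [0, 0, 0.8], 0], [[0, 0, 0], [0, 0, 0.8], 0]]}}

```text
clock: 16.25
tool_pos: [0.5628, 0.0561, 0.158]
eef_rot: [0.696, -0.123, -0.696, -0.123]
contact_force: [-0.0, 0.8, 0.1]
opening: 0.998
```

{"api": "play_rows", "payload": {"targets": [[[0, 0, 0], [-0.8, 0, 0.8], 0], [[0, 0, 0], [-0.8, 0, 0.8], 0], [[0, 0, 0], [-0.8, 0, 0], 0], [[0, 0, 0], [0, 0, 0], 0], [[0, 0, 0], [0, 0, 0], 0]]}}

```text
clock: 16.75
tool_pos: [0.4671, 0.0563, 0.221]
eef_rot: [0.697, -0.123, -0.696, -0.123]
contact_force: [-0.8, 0.4, -0.5]
opening: 0.999
```

```bash
python3 st.py;  python3 - <<'E'
from plant import r
from h import *
d=r.snapshot("wrist"); cv2.imwrite("pics/w9.png",d["color"][:,:,::-1])
d=r.snapshot("scene"); crop(d,240,190,220,180,3,"s9.png"); cv2.imwrite("pics/s9f.png",d["color"][:,:,::-1])
E
```

```text
16.75 pos [0.4671 0.0563 0.221 ] yaw of jaw-normal 2.791608894176771 toolx [ 0.0021  0.0005 -1.    ] y [-0.3429 -0.9394 -0.0012] F [-0.8477  0.4441 -0.5272] M [ 0.1264 -0.0516 -0.0444] op 0.9988716882811269
eye in hook frame mm x -79.8 y -32.9 z-lift 177.3 | force x -0.95 y 0.13
```

View pics/w9.png

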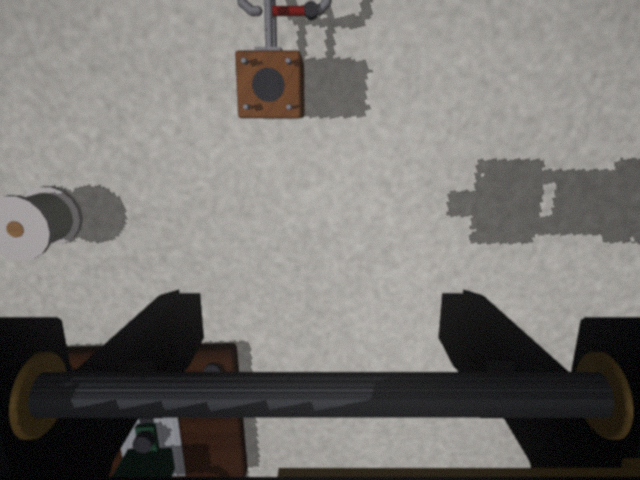

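View pics/s9.png

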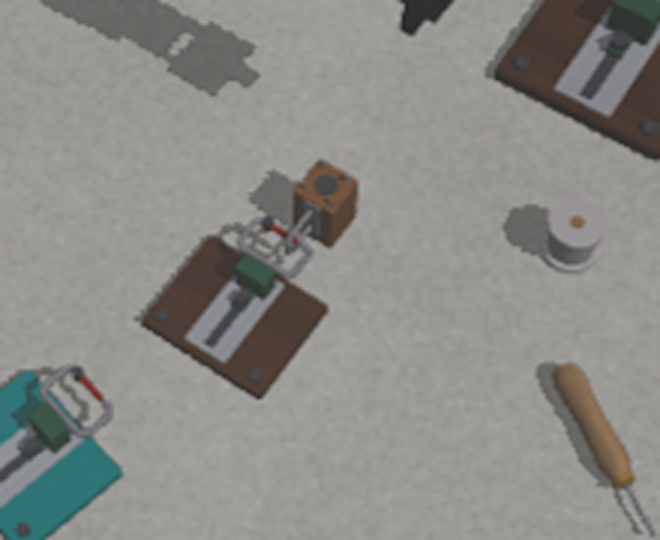

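The spool stands upright at crop (325,200) with its eye through the shut gate. The reel and awl are where they were. I'm handing in.

```bash
python3 -c "
from plant import r
print(r.finish_job())"
```

```text
the job is handed in; nothing more can be done
None
```

The spool is tethered: its eye is caught behind the shut red gate of the smaller dark hook, and it stands upright on the table, released. I handed the job in at about 17 s.

- **Pushing in:** I pushed the eye bar through the gate with about 4 N showing on the wrist at most. The wrist picture then showed the gate shut behind the bar, and the force fell to about 0.
- **Pull test:** I drew back and held about 7 N against the gate for roughly a second (6.8 to 7.2 N along the pull). The gate stayed shut. The highest pull I read on the hook was about 7.2 N.
- **Release:** I slackened the pull, set the spool down (about 6 N on the table), opened the jaws and backed away.
- **Last pictures:** These show the spool upright and hooked, the reel and awl unmoved, and the arm touching nothing. The tin lay outside the last close crop, so I did not check it again; the arm passed above it on the way in and did not work near it.
- **Disagreement:** The hook's foot turned out not to be centred on the entry point, about 9.5 mm off in y. I aimed by the hook loop and gate themselves instead. The first contact with the gate agreed with that position to about 1 mm.

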